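Damp check on an oak drawer front

TASK

Lift the yellow damp meter out of its dock and aim its nose straight at the middle of the barcode sticker on the oak drawer front from about 10 cm away, holding it still there for a good second. Then set the meter square to the sloping oak face with its nose on the middle of the orange dot (never press the blue one) and push gently until the spring nose is about half-way in; finish holding it there, steady in the gripper. Leave the bottle, the jar and the brush where they stand.

Things in the scene. Friction and masses are not known exactly. Their poses are not given: they have to be found in the camera images.
- meter: Damp meter: yellow box 50 (x) x 36 (y) x 110 mm, below it a black round barrel (24 mm diameter, 40 mm long) with a metal spring nose (12 mm diameter) standing out 16 mm. z runs from nose to top; it sights straight out of the nose, along -z. Origin at the end of the nose when fully out; the box spans z = 56 to 166 mm. Starts upright in the dock, nose down. About 0.2 kg.
- meter_grip (a point): Point on the meter's axis 135 mm above its origin, 31 mm below its top: a good place for the TCP, gripping from above across the 36 mm width (along the meter's y).
- nose_tip (a point): End of the spring nose; moves with it.
- nose (a joint): How far the spring nose is pushed into the meter, m: 0 fully out, 0.014 fully in. The nose pushes back with about 0.7 N as it starts to move and 0.35 N more for each mm (3.2 N half-way, 5.6 N fully in).
- dock: Grey fixed dock, 90 x 90 x 65 mm, origin at the centre of its underside on the counter. A vertical hole of 30 mm diameter goes through its middle; the meter's barrel and nose hang in it with the yellow box resting on the dock's top. The meter comes out straight up, at least 60 mm.
- front: Oak drawer front, 200 (up the slope) x 320 (y) x 18 mm, fixed on a grey stand. Its face slopes 0.26 rad (15 deg), rising to the body's +x: normal (-0.257, 0, 0.966) in the body's frame, whose z is vertical. Origin on the counter under the middle of the face, which is 75 mm above it. A black bar handle, 160 mm along y, stands 32 mm above the face, 78 mm down the slope from the middle. Rigid.
- orange_dot: Orange round sticker, 32 mm across with a small white centre, on the oak face 30 mm up the slope from its middle line, 50 to 110 mm to one side. Origin at its centre on the face; its z axis is the normal of the face.
- blue_dot: Blue round sticker of the same size in the same row, on the other side of the middle: the wrong spot.
- tag: White sticker, 60 x 34 mm, with black bars (barcode), on the oak face 30 mm down the slope from its middle line. Origin at its centre on the face; its z axis is the normal of the face.
- detergent: White bottle with an orange label and a blue cap, 72 mm diameter, 190 mm tall; loose bystander. Origin at the centre of its underside.
- stain_jar: Jar with a red lid, 68 mm diameter, 90 mm tall; loose bystander. Origin at the centre of its underside.
- brush: Wooden scrubbing brush with blue bristles, 50 x 130 x 36 mm; loose bystander. Origin at the centre of its underside.
There are look-alikes about, which are no part of the job. Leave any red or white look-alike of the meter alone.

How it is judged:
By the outcome, as a careful person would: the job done as asked, in the order asked, and still so for the second after the job is handed in, while the arm keeps its last pose, push and grip.
It also fails if it takes over 48 s, if anything falls off the work surface, if the arm or the gripper's body presses on something with over 40 N, if the wrist force passes 120 N, or if a joint passes its speed limit or range.

ROBOT

A 7-joint arm with a two-finger parallel gripper is mounted at the origin on the work surface. World frame = base frame: x ahead of the robot, y to its left, z up, the work surface at z = 0. Lengths are in m, angles in rad, forces in N, time in s.
With the tool pointing down it reaches from about 0.425 to 0.875 m from the base axis. Payload 8.4 kg.
Tool frame: the origin (TCP) lies between the finger pads, 19 mm behind the fingertips; this is the grasp point; z points along the fingers, y is the line along which they close (so a half turn about z gives the same grasp; the last joint's range is limited). The gripper opens to 87 mm and grips with 3 to 60 N. Pads are 19 mm wide; open, the fingers measure 117 mm over their backs; the gripper's body (75 mm by 190 mm) begins 51 mm behind the grasp point.
Start: joints at [-1.214, 0.333, 0.04, 1.465, -0.013, 1.343, -0.059], TCP at [0.286, 0.584, 0.241] pointing down, gripper open.
Joint ranges: [-2.58, 2.58], [-0.38, 2.09], [-1.3, 1.39], [0.25, 2.4], [-1.5, 4.64], [0.08, 2.09], [-2.65, 2.65]. Speed limits (rad/s): [2.22, 2.22, 2.79, 2.79, 3.14, 3.14, 3.14].

INTERFACE

Orientations are given as a unit quaternion [x, y, z, w].
In Python, from workcell import ctrl, viewer gives the robot as it stands.
- The arm moves only by the tool carry_out, never from a script. Its argument "commands" is a list of rows, each an object of numbers: "tx", "ty", "tz": the shift along the tool's x, y, z in mm; "twist": the turn about the tool's z in degrees. A call has exactly 8 rows; each row shifts and turns the commanded pose from where the row before left it, along the tool's axes as they then stand; what a row does not reach is not made up. A row lasts 1/10 s, in which the tool goes at most 50 mm and 8.59 degrees, less where a joint would pass 70% of its speed; a pose out of reach is approached as far as the arm can. A call with a gripper value outside its range is refused whole. "claw" is the finger opening in mm, from 0 to 87, set as the call begins (left out, the last holds). The fingers move at their own pace and stop on an object; "grip_force" is the grip in N (left out, the last holds). Time passes only in rows, so rows that do not move let the fingers close, or fill a call up. It gives the time, the measured TCP pose, the force, the opening and the grip force at its end, in the units of the state.
- ctrl.read_state(): the state, without advancing time (a new reading comes with each control period).
- viewer.camera(name): name is "side" or "top" or "wrist"; returns (picture, depth): 420x560x3 uint8, red, green, blue; 420x560 float32, m along the optical axis (not along the pixel's ray), 0 where there is no reading.
- viewer.calibration(name): a dict with "fx", "fy", "cx", "cy" (pixels), "extrinsics" (4x4, takes a point from world to camera coordinates). Camera axes: x right, y down, z forward; pixel columns grow to the right and rows downward; lengths in m; the calibration is good to about 2 mm. A picture is of the moment at which its call begins: read the wrist's pose just before it. calibration takes no time and is no camera call; for the wrist camera it gives the pose at the moment of the call.
- ctrl.hand_in(): hands the job in; it is judged then, once.
The state is a dict: "time_s": time; "q": joint angles; "qd": joint speeds; "effort": joint torques, N m; "tcp_pos": TCP position; "tcp_rot": TCP orientation; "contact_force": force on the tool from outside, world axes, zero at the start; "torque": the same for the moment, N m; "width": opening from 0.0 (shut) to 1.0 (fully open); "finger_force": force on a finger pad.
Only numpy, scipy, OpenCV 4.12 (cv2) and the standard library are available. Lean on these libraries where they do the work, as an engineer would, in place of code of your own. Each camera call takes 0.05 s, during which the arm holds its last target. There are 200 camera calls.

## Working session

There is one attempt and no reset: what is moved stays moved. The work goes in short steps, Python scripts to look and compute and a tool call to move; the robot and the scene stay as the last step left them, time stands still between calls to the robot, and variables do not carry over. Pictures are saved under pics/ and viewed, at most 13 in all, crops included, and the job is handed in when it is done.

Besides the shell and the picture viewer there is one more tool, called after "Request:" in YAML: its name, and indented under it one key for each argument. carry_out: Moves the arm, as the interface text tells. Its arguments: {"type":"object","properties":{"commands":{"type":"array","items":{"type":"object","properties":{"tx":{"type":"number"},"ty":{"type":"number"},"tz":{"type":"number"},"twist":{"type":"number"}}}},"claw":{"type":"number"},"grip_force":{"type":"number"}},"required":["commands"]}

```bash
mkdir -p pics; cat > h.py <<'E'
import numpy as np, cv2
from workcell import ctrl, viewer
from scipy.spatial.transform import Rotation as R
def snap(name):
    c=viewer.calibration(name); p,d=viewer.camera(name); return p,d,c
def pts(d,c,u,v):
    z=d[v,u]; P=np.stack([(u-c['cx'])/c['fx']*z,(v-c['cy'])/c['fy']*z,z],-1)
    E=np.array(c['extrinsics']); return (P-E[:3,3])@E[:3,:3]
def proj(c,P):
    E=np.array(c['extrinsics']); q=E[:3,:3]@np.asarray(P)+E[:3,3]
    return np.array([q[0]/q[2]*c['fx']+c['cx'],q[1]/q[2]*c['fy']+c['cy']])
E
python3 - <<'E'
from h import *
s=ctrl.read_state(); print(s)
ims=[]
for n in ['top','side']:
    p,d,c=snap(n); np.savez('pics/%s0.npz'%n,p=p,d=d,E=c['extrinsics'],K=[c['fx'],c['fy'],c['cx'],c['cy']])
    cv2.imwrite('pics/%s0.png'%n,p[:,:,::-1]); print(n,c)
E
```

```text
{'time_s': 0.0, 'q': array([-1.21421029,  0.33391584,  0.03989109,  1.46627373, -0.01340364,
        1.34330656, -0.05851153]), 'qd': array([-0.0010019 ,  0.00085196,  0.00060731,  0.00059376, -0.00125931,
       -0.00084872, -0.00053459]), 'effort': array([-4.86317149e-04, -6.56338763e+01,  1.33533843e+00, -4.03815401e+01,
       -5.95799997e-02,  4.43864206e-02,  1.78127011e-04]), 'tcp_pos': array([0.28594758, 0.58323026, 0.2403551 ]), 'tcp_rot': array([ 2.25947826e-01,  9.74139061e-01, -8.08370729e-04, -1.29289708e-04]), 'contact_force': array([ 0.6766884 , -0.44884688,  0.27734454]), 'torque': array([-0.02848767, -0.01030604,  0.00056799]), 'finger_force': 0.0, 'width': 0.9988741092913243}
top {'fx': 499.9481306401657, 'fy': 499.9481306401657, 'cx': 275.38476944224215, 'cy': 214.12948455889202, 'extrinsics': array([[ 0.01507739, -0.9997686 ,  0.01534315, -0.03437579],
       [-0.99011465, -0.01706833, -0.13921801,  0.57751742],
       [ 0.13944768, -0.01309243, -0.99014288,  1.19290572],
       [ 0.        ,  0.        ,  0.        ,  1.        ]])}
side {'fx': 475.79605636154184, 'fy': 475.79605636154184, 'cx': 282.8274965863975, 'cy': 206.0933000269587, 'extrinsics': array([[ 0.99555286, -0.09203319,  0.02010979, -0.55325878],
       [-0.02525003, -0.46634948, -0.88424012,  0.11743378],
       [ 0.09075763,  0.87980001, -0.4665994 ,  1.33422611],
       [ 0.        ,  0.        ,  0.        ,  1.        ]])}
```

View pics/top0.png

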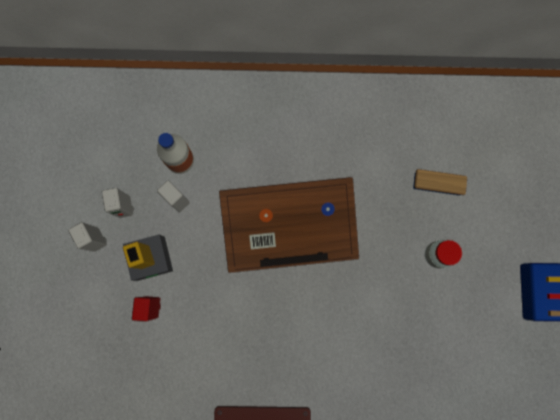

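View pics/side0.png

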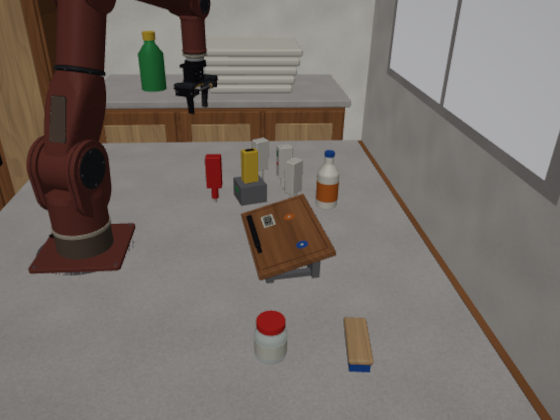

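Top view: the yellow meter is at (135,254) on the grey dock. Look-alikes are the red one at (145,308) and the white ones at (112,200), (84,236) and (171,194). The board is centred near (290,225), with the orange dot at (266,215), blue dot at (328,209) and tag at (262,241). The side view agrees, with yellow at (250,165). I choose the yellow one in the dock.

The moves have no tilt, so the meter will have to be pivoted about the pads by 15° (pushing the barrel on the dock rim with a light grip).

```bash
python3 - <<'E'
from h import *
D=np.load('pics/top0.npz'); p,d=D['p'],D['d']; K=D['K']; c=dict(fx=K[0],fy=K[1],cx=K[2],cy=K[3],extrinsics=D['E'])
hsv=cv2.cvtColor(p,cv2.COLOR_RGB2HSV)
def blob(m,roi):
    v,u=np.nonzero(m); k=(u>roi[0])&(u<roi[2])&(v>roi[1])&(v<roi[3]); return u[k],v[k]
H,S,V=hsv[...,0],hsv[...,1],hsv[...,2]
# meter top
vv,uu=np.mgrid[225:285,110:180]; P=pts(d,c,uu.ravel(),vv.ravel())
for lo,hi in [(.2,.26),(.055,.075)]:
    k=(P[:,2]>lo)&(P[:,2]<hi); q=P[k]; r=cv2.minAreaRect((q[:,:2]*1000).astype(np.float32)); print(lo,k.sum(),r,np.median(q[:,2]),q[:,:2].mean(0))
# front plane
u,v=blob((H<15)&(S>90),(225,185,352,245)); P=pts(d,c,u,v); P=P[P[:,2]>.04]
for _ in range(4):
    m=P.mean(0); n=np.linalg.svd(P-m,full_matrices=False)[2][2]; n*=np.sign(n[2]); e=(P-m)@n; P=P[abs(e)<max(.003,2*e.std())]
print('plane',m,n,e.std(),'tilt',np.degrees(np.arccos(n[2])),'yaw',np.degrees(np.arctan2(-n[1],-n[0])))
for nm,mk,roi in [('orange',(H<12)&(S>185)&(V>150),(250,200,282,230)),('blue',(H>100)&(H<130)&(S>120),(312,195,345,225)),('tag',(S<80)&(V>90),(240,228,285,255))]:
    u,v=blob(mk,roi); uc,vc=(u.min()+u.max())/2,(v.min()+v.max())/2
    E=c['extrinsics']; o=-E[:3,:3].T@E[:3,3]; r=E[:3,:3].T@np.array([(uc-c['cx'])/c['fx'],(vc-c['cy'])/c['fy'],1])
    t=((m-o)@n)/(r@n); print(nm,len(u),uc,vc,u.mean(),v.mean(),o+t*r)
cv2.imwrite('pics/crop0.png',cv2.resize(p[175:335,60:220,::-1],(600,600),interpolation=cv2.INTER_CUBIC))
E
```

```text
0.2 0 ((0.0, 0.0), (0.0, 0.0), 0.0) nan [nan nan]
0.055 845 ((465.5554504394531, 283.9307861328125), (90.43794250488281, 91.28297424316406), 15.793400764465332) 0.06580437205561851 [0.46238368 0.27014421]
plane [ 0.57095085 -0.05793018  0.08786006] [0.99505832 0.004002   0.09921146] 0.03943836899552573 tilt 84.30623523679516 yaw -179.7695647300851
  return _methods._mean(a, axis=axis, dtype=dtype,
  ret = ret.dtype.type(ret / rcount)
<stdin>:10: RuntimeWarning: Mean of empty slice.
  ret = um.true_divide(
Traceback (most recent call last):
ValueError: zero-size array to reduction operation minimum which has no identity
```

```bash
cat > m.py <<'E'
from h import *
D=np.load('pics/top0.npz'); p,d=D['p'],D['d']; K=D['K']; c=dict(fx=K[0],fy=K[1],cx=K[2],cy=K[3],extrinsics=D['E'])
hsv=cv2.cvtColor(p,cv2.COLOR_RGB2HSV); H,S,V=[hsv[...,i].astype(int) for i in range(3)]
vv,uu=np.mgrid[225:285,110:180]; P=pts(d,c,uu.ravel(),vv.ravel())
k=(P[:,2]>.165)&(P[:,2]<.185); q=P[k]; print('meter top',k.sum(),cv2.minAreaRect((q[:,:2]*1000).astype(np.float32)),np.median(q[:,2]),q[:,:2].mean(0))
vv,uu=np.mgrid[195:240,232:345]; P=pts(d,c,uu.ravel(),vv.ravel()); P=P[(P[:,2]>.04)&(P[:,2]<.13)]
for _ in range(5):
    m=P.mean(0); n=np.linalg.svd(P-m,full_matrices=False)[2][2]; n*=np.sign(n[2]); e=(P-m)@n; P=P[abs(e)<2.5*e.std()]
print('plane',m,n,e.std(),'tilt',np.degrees(np.arccos(n[2])),'yaw',np.degrees(np.arctan2(-n[1],-n[0])))
vv,uu=np.mgrid[170:280,210:370]; P=pts(d,c,uu.ravel(),vv.ravel()); P=P[(abs((P-m)@n)<.005)&(P[:,2]>.03)]
ax=np.array([-n[2]*n[0],0,0]); 
r=cv2.minAreaRect((P[:,:2]*1000).astype(np.float32)); print('face rect',r)
E=c['extrinsics']; o=-E[:3,:3].T@E[:3,3]
for nm,roi,f in [('orange',(252,203,280,228),lambda h,s,v:(h<14)&(s>190)),('blue',(316,198,340,222),lambda h,s,v:(h>100)&(h<135)&(s>90)),('tag',(244,229,282,253),lambda h,s,v:(s<90))]:
    a,b,cc,dd=roi; mk=f(H[b:dd,a:cc],S[b:dd,a:cc],V[b:dd,a:cc]).astype(np.uint8)
    mk=cv2.morphologyEx(mk,cv2.MORPH_CLOSE,np.ones((5,5)))
    cs=max(cv2.findContours(mk,0,1)[0],key=cv2.contourArea); (x,y),wh,an=cv2.minAreaRect(cs); x+=a;y+=b
    rr=E[:3,:3].T@np.array([(x-c['cx'])/c['fx'],(y-c['cy'])/c['fy'],1]); t=((m-o)@n)/(rr@n); print(nm,cv2.contourArea(cs),x,y,wh,o+t*rr)
cv2.imwrite('pics/crop0.png',cv2.resize(p[175:335,60:220,::-1],(600,600),interpolation=cv2.INTER_CUBIC))
E
python3 m.py
```

```text
meter top 395 ((465.64642333984375, 283.3646545410156), (49.916534423828125, 36.77020263671875), 21.228885650634766) 0.17536188033690783 [0.46537712 0.2824773 ]
plane [ 0.56573716 -0.05496015  0.08129193] [-0.25634274 -0.03100411  0.96608858] 0.0021588790059077594 tilt 14.9639281096203 yaw 6.896306748225506
face rect ((547.19970703125, -59.40815734863281), (193.69346618652344, 320.228759765625), 6.924805641174316)
orange 130.5 265.5 215.5 (13.0, 13.0) [ 0.56824086 -0.00101013  0.08368765]
blue 111.5 327.5 209.0 (12.0, 11.0) [ 0.58643697 -0.14871362  0.08377565]
tag 349.5 262.04877853393555 240.43902397155762 (15.018688201904297, 25.840980529785156) [0.5099737 0.0062722 0.0684607]
```

View pics/crop0.png

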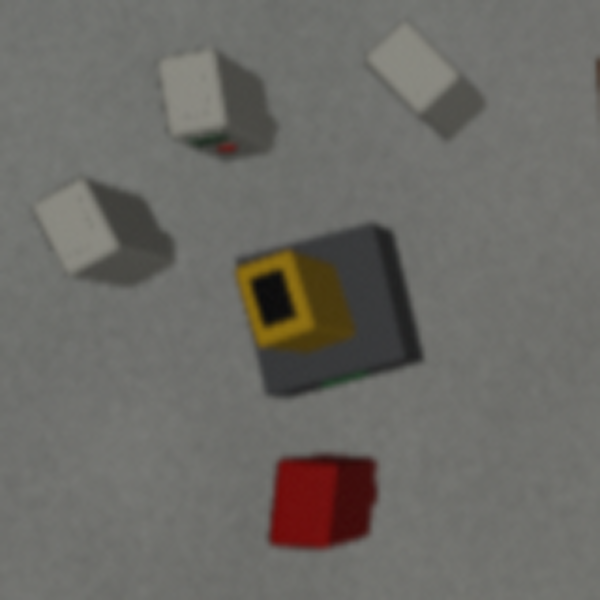

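The crop confirms it: a yellow box with a dark screen at (275,300) on the grey dock, with the white ones and the red one standing apart. Moving above it.

Request:
carry_out:
  commands:
    - {"tx": -24.4,"ty": -15.8}
    - {"tx": -24.4,"ty": -15.8}
    - {"tx": -24.4,"ty": -15.8}
    - {"tx": -24.4,"ty": -15.8}
    - {"tx": -24.4,"ty": -15.8}
    - {"tx": -24.4,"ty": -15.8}
    - {"tx": -24.4,"ty": -15.8}
    - {"tx": -24.4,"ty": -15.8}
  claw: 87
  grip_force: 20

```text
invalid input
```

Request:
carry_out:
  commands:
    - {"tx": -24.4,"ty": -15.8}
    - {"tx": -24.4,"ty": -15.8}
    - {"tx": -24.4,"ty": -15.8}
    - {"tx": -24.4,"ty": -15.8}
    - {"twist": -8}
    - {"twist": -8}
    - {"twist": -8}
    - {"twist": -8}

```text
invalid input
```

Request:
carry_out:
  commands:
    - {"twist": -6}
    - {"twist": -6}
    - {}
    - {}
    - {}
    - {}
    - {}
    - {}

```text
invalid input
```

```bash
cat >> h.py <<'E'
def pose():
    s=ctrl.read_state(); M=R.from_quat(s['tcp_rot']).as_matrix(); return s['tcp_pos'],M
def report(tgt=None):
    p,M=pose(); print('tcp',p.round(4),'xyaw',np.degrees(np.arctan2(M[1,0],M[0,0])).round(2),'z',M[:,2].round(4),'t',ctrl.read_state()['time_s'])
    if tgt is not None: print('tool delta mm',(M.T@(np.array(tgt)-p)*1000).round(1))
E
python3 - <<'E'
from h import *
report([.4655,.2835,.144])
p,d,c=snap('wrist'); cv2.imwrite('pics/w1.png',p[:,:,::-1])
np.savez('pics/w1.npz',p=p,d=d,E=c['extrinsics'],K=[c['fx'],c['fy'],c['cx'],c['cy']])
vv,uu=np.mgrid[0:420,0:560]; P=pts(d,c,uu.ravel(),vv.ravel()); k=(d.ravel()>0)&(P[:,2]>.168)&(P[:,2]<.185)&(np.hypot(P[:,0]-.4655,P[:,1]-.2835)<.05)
q=P[k]; print(k.sum(),cv2.minAreaRect((q[:,:2]*1000).astype(np.float32)),np.median(q[:,2]))
E
```

```text
tcp [0.286  0.5833 0.2405] xyaw 153.88 z [-5.0e-04 -1.4e-03 -1.0e+00] t 0.1
tool delta mm [-293.1 -190.    96.8]
0 ((0.0, 0.0), (0.0, 0.0), 0.0) nan
  return _methods._mean(a, axis=axis, dtype=dtype,
  ret = ret.dtype.type(ret / rcount)
```

View pics/w1.png

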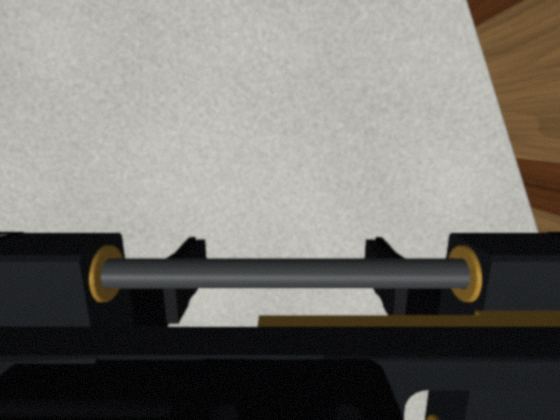

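Nothing moved: the input was refused, and the picture shows only bare counter. Perhaps every row needs all four numbers.

Request:
carry_out:
  commands:
    - {"tx": -24.4,"ty": -15.8,"tz": 0,"twist": 0}
    - {"tx": -24.4,"ty": -15.8,"tz": 0,"twist": 0}
    - {"tx": -24.4,"ty": -15.8,"tz": 0,"twist": 0}
    - {"tx": -24.4,"ty": -15.8,"tz": 0,"twist": 0}
    - {"tx": -24.4,"ty": -15.8,"tz": 0,"twist": 0}
    - {"tx": -24.4,"ty": -15.8,"tz": 0,"twist": 0}
    - {"tx": -24.4,"ty": -15.8,"tz": 0,"twist": 0}
    - {"tx": -24.4,"ty": -15.8,"tz": 0,"twist": 0}
  claw: 87
  grip_force: 20

```text
time_s: 0.95
tcp_pos: [0.4062, 0.383, 0.2411]
tcp_rot: [0.226, 0.974, -0.0, -0.0]
contact_force: [0.8, 0.0, -0.2]
width: 0.999
finger_force: 0.0
```

Request:
carry_out:
  commands:
    - {"tx": -24.4,"ty": -15.8,"tz": 0,"twist": 0}
    - {"tx": -24.4,"ty": -15.8,"tz": 0,"twist": 0}
    - {"tx": -24.4,"ty": -15.8,"tz": 0,"twist": 0}
    - {"tx": -24.4,"ty": -15.8,"tz": 0,"twist": 0}
    - {"tx": 0,"ty": 0,"tz": 0,"twist": -8}
    - {"tx": 0,"ty": 0,"tz": 0,"twist": -8}
    - {"tx": 0,"ty": 0,"tz": 0,"twist": -8}
    - {"tx": 0,"ty": 0,"tz": 0,"twist": -8}

```text
time_s: 1.75
tcp_pos: [0.4655, 0.2843, 0.241]
tcp_rot: [-0.054, 0.999, -0.0, -0.0]
contact_force: [-0.4, 0.4, 0.9]
width: 0.998
finger_force: 0.0
```

Request:
carry_out:
  commands:
    - {"tx": 0,"ty": 0,"tz": 0,"twist": -6}
    - {"tx": 0,"ty": 0,"tz": 0,"twist": -6}
    - {"tx": 0,"ty": 0,"tz": 0,"twist": 0}
    - {"tx": 0,"ty": 0,"tz": 0,"twist": 0}
    - {"tx": 0,"ty": 0,"tz": 0,"twist": 0}
    - {"tx": 0,"ty": 0,"tz": 0,"twist": 0}
    - {"tx": 0,"ty": 0,"tz": 0,"twist": 0}
    - {"tx": 0,"ty": 0,"tz": 0,"twist": 0}

```text
time_s: 2.55
tcp_pos: [0.4656, 0.2845, 0.2413]
tcp_rot: [-0.155, 0.988, -0.0, 0.0]
contact_force: [-0.8, 0.1, 0.3]
width: 0.997
finger_force: 0.0
```

```bash
python3 - <<'E'
from h import *
report([.4655,.2835,.144])
p,d,c=snap('wrist'); cv2.imwrite('pics/w2.png',p[:,:,::-1])
np.savez('pics/w2.npz',p=p,d=d,E=c['extrinsics'],K=[c['fx'],c['fy'],c['cx'],c['cy']])
vv,uu=np.mgrid[0:420,0:560]; P=pts(d,c,uu.ravel(),vv.ravel()); h=cv2.cvtColor(p,cv2.COLOR_RGB2HSV).reshape(-1,3)
for z0,z1 in [(.168,.185),(.05,.075)]:
    k=(d.ravel()>0)&(P[:,2]>z0)&(P[:,2]<z1)&(np.hypot(P[:,0]-.4655,P[:,1]-.2835)<.07); q=P[k]
    if len(q): print(k.sum(),cv2.minAreaRect((q[:,:2]*1000).astype(np.float32)),np.median(q[:,2]))
E
```

```text
tcp [0.4656 0.2845 0.2413] xyaw -162.14 z [ 0. -0. -1.] t 2.55
tool delta mm [ 0.4 -0.9 97.3]
3209 ((464.30340576171875, 285.39093017578125), (45.88186264038086, 36.05744934082031), 20.070972442626953) 0.17591648255645984
4416 ((466.2189025878906, 286.4023742675781), (90.1760025024414, 90.28104400634766), 16.10034942626953) 0.06581730105994418
```

View pics/w2.png

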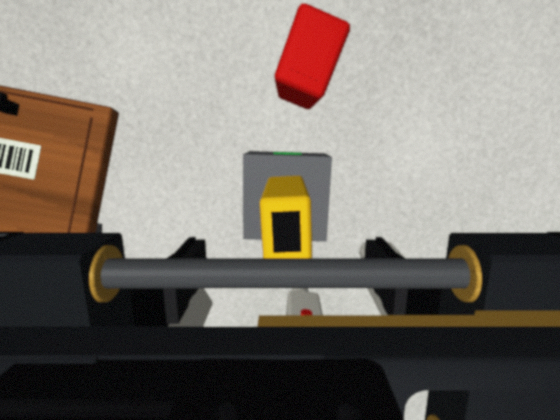

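The wrist view has the meter centred between the fingers at (286,215) with its sides parallel to the tool. The red look-alike at (312,55) is clear of the way. Descend and grip.

Request:
carry_out:
  commands:
    - {"tx": 0,"ty": 0,"tz": 13,"twist": 0}
    - {"tx": 0,"ty": 0,"tz": 13,"twist": 0}
    - {"tx": 0,"ty": 0,"tz": 13,"twist": 0}
    - {"tx": 0,"ty": 0,"tz": 13,"twist": 0}
    - {"tx": 0,"ty": 0,"tz": 13,"twist": 0}
    - {"tx": 0,"ty": 0,"tz": 13,"twist": 0}
    - {"tx": 0,"ty": 0,"tz": 12,"twist": 0}
    - {"tx": 0,"ty": 0,"tz": 7,"twist": 0}

```text
time_s: 3.4
tcp_pos: [0.4652, 0.2842, 0.1428]
tcp_rot: [-0.155, 0.988, -0.0, -0.001]
contact_force: [-1.0, 0.1, -0.7]
width: 1.0
finger_force: 0.0
```

Request:
carry_out:
  commands:
    - {"tx": 0,"ty": 0,"tz": 0,"twist": 0}
    - {"tx": 0,"ty": 0,"tz": 0,"twist": 0}
    - {"tx": 0,"ty": 0,"tz": 0,"twist": 0}
    - {"tx": 0,"ty": 0,"tz": 0,"twist": 0}
    - {"tx": 0,"ty": 0,"tz": 0,"twist": 0}
    - {"tx": 0,"ty": 0,"tz": 0,"twist": 0}
    - {"tx": 0,"ty": 0,"tz": 0,"twist": 0}
    - {"tx": 0,"ty": 0,"tz": 0,"twist": 0}
  claw: 20
  grip_force: 20

```text
time_s: 4.2
tcp_pos: [0.4656, 0.2845, 0.1443]
tcp_rot: [-0.155, 0.988, 0.0, 0.0]
contact_force: [-0.1, 0.5, -0.2]
width: 0.419
finger_force: 19.7
```

Request:
carry_out:
  commands:
    - {"tx": 0,"ty": 0,"tz": -4,"twist": 0}
    - {"tx": 0,"ty": 0,"tz": -5,"twist": 0}
    - {"tx": 0,"ty": 0,"tz": -5,"twist": 0}
    - {"tx": 0,"ty": 0,"tz": -5,"twist": 0}
    - {"tx": 0,"ty": 0,"tz": -5,"twist": 0}
    - {"tx": 0,"ty": 0,"tz": -3,"twist": 0}
    - {"tx": 0,"ty": 0,"tz": 0,"twist": 0}
    - {"tx": 0,"ty": 0,"tz": 0,"twist": 0}

```text
time_s: 5.0
tcp_pos: [0.4655, 0.2844, 0.1712]
tcp_rot: [-0.155, 0.988, -0.0, -0.0]
contact_force: [-0.1, -0.7, -2.2]
width: 0.416
finger_force: 19.7
```

Request:
carry_out:
  commands:
    - {"tx": 0,"ty": 0,"tz": 0,"twist": 0}
    - {"tx": 1,"ty": 0,"tz": 0,"twist": 0}
    - {"tx": 2,"ty": 0,"tz": 0,"twist": 0}
    - {"tx": 2,"ty": 0,"tz": 0,"twist": 0}
    - {"tx": 2,"ty": 0,"tz": 0,"twist": 0}
    - {"tx": 2,"ty": 0,"tz": 0,"twist": 0}
    - {"tx": 2,"ty": 0,"tz": 0,"twist": 0}
    - {"tx": 2,"ty": 0,"tz": 0,"twist": 0}
  grip_force: 7

```text
time_s: 5.8
tcp_pos: [0.4532, 0.2805, 0.1715]
tcp_rot: [-0.155, 0.988, 0.0, 0.0]
contact_force: [1.0, 0.6, -0.9]
width: 0.411
finger_force: 7.0
```

Request:
carry_out:
  commands:
    - {"tx": 2,"ty": 0,"tz": 0,"twist": 0}
    - {"tx": 2,"ty": 0,"tz": 0,"twist": 0}
    - {"tx": 2,"ty": 0,"tz": 0,"twist": 0}
    - {"tx": 2,"ty": 0,"tz": 0,"twist": 0}
    - {"tx": 2,"ty": 0,"tz": 0,"twist": 0}
    - {"tx": 2,"ty": 0,"tz": 0,"twist": 0}
    - {"tx": 2,"ty": 0,"tz": 0,"twist": 0}
    - {"tx": 2,"ty": 0,"tz": 0,"twist": 0}

```text
time_s: 6.6
tcp_pos: [0.4377, 0.2755, 0.1711]
tcp_rot: [-0.155, 0.988, -0.0, -0.0]
contact_force: [1.6, 1.2, -2.3]
width: 0.408
finger_force: 7.0
```

```bash
python3 - <<'E'
from h import *
report()
p,d,c=snap('side'); cv2.imwrite('pics/s1.png',cv2.resize(p[110:230,180:340,::-1],(800,600),interpolation=cv2.INTER_CUBIC))
E
```

```text
tcp [0.4377 0.2755 0.1711] xyaw -162.11 z [-3.e-04 -2.e-04 -1.e+00] t 6.6
```

View pics/s1.png

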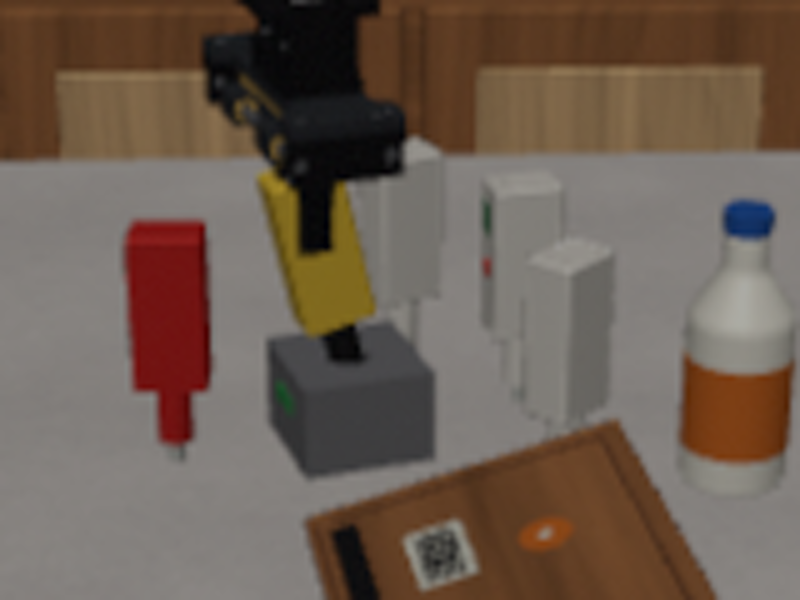

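The side view shows the meter pivoted about 14° towards the robot, at (320,250) in the crop, with its barrel against the dock's rim at (345,350). I'll nudge a bit more, clamp firmly, lift and measure the tilt.

Request:
carry_out:
  commands:
    - {"tx": 1,"ty": 0,"tz": 0,"twist": 0}
    - {"tx": 1,"ty": 0,"tz": 0,"twist": 0}
    - {"tx": 0.5,"ty": 0,"tz": 0,"twist": 0}
    - {"tx": 0,"ty": 0,"tz": 0,"twist": 0}
    - {"tx": 0,"ty": 0,"tz": 0,"twist": 0}
    - {"tx": 0,"ty": 0,"tz": 0,"twist": 0}
    - {"tx": 0,"ty": 0,"tz": 0,"twist": 0}
    - {"tx": 0,"ty": 0,"tz": 0,"twist": 0}

```text
time_s: 7.45
tcp_pos: [0.4356, 0.2748, 0.1712]
tcp_rot: [-0.155, 0.988, -0.0, -0.0]
contact_force: [0.5, 0.0, -2.9]
width: 0.415
finger_force: 7.0
```

Request:
carry_out:
  commands:
    - {"tx": 0,"ty": 0,"tz": 0,"twist": 0}
    - {"tx": 0,"ty": 0,"tz": 0,"twist": 0}
    - {"tx": 0,"ty": 0,"tz": 0,"twist": 0}
    - {"tx": 0,"ty": 0,"tz": -1,"twist": 0}
    - {"tx": 0,"ty": 0,"tz": -3,"twist": 0}
    - {"tx": 0,"ty": 0,"tz": -3,"twist": 0}
    - {"tx": 0,"ty": 0,"tz": 0,"twist": 0}
    - {"tx": 0,"ty": 0,"tz": 0,"twist": 0}
  grip_force: 50

```text
time_s: 8.25
tcp_pos: [0.4356, 0.2748, 0.1784]
tcp_rot: [-0.155, 0.988, 0.0, 0.0]
contact_force: [0.5, 0.8, -2.6]
width: 0.41
finger_force: 50.0
```

```bash
cat > tilt.py <<'E'
from h import *
def tilt(name='side',save=None):
    T,M=pose(); p,d,c=snap(name); E=np.array(c['extrinsics']); Rw=E[:3,:3]
    h=cv2.cvtColor(p,cv2.COLOR_RGB2HSV); mk=((h[...,0]>18)&(h[...,0]<34)&(h[...,1]>130)&(h[...,2]>60)).astype(np.uint8)
    n,l,st,ct=cv2.connectedComponentsWithStats(mk); g=proj(c,T); 
    i=min(range(1,n),key=lambda i:np.hypot(*(ct[i]-g))-0.05*st[i,4]); 
    comp=(l==i); print('comp',st[i],'tcp px',g.round(0))
    if save: cv2.imwrite(save,p[:,:,::-1])
    out=[]
    rows=np.arange(st[i,1]+int(.25*st[i,3]),st[i,1]+int(.72*st[i,3]))
    for f in (np.min,np.max):
        u=np.array([f(np.nonzero(comp[r])[0]) for r in rows]); u=u+(-.5 if f is np.min else .5)
        A=np.polyfit(rows,u,1); e=u-np.polyval(A,rows); k=abs(e)<1.5; A=np.polyfit(rows[k],u[k],1)
        ray=lambda r:np.array([(np.polyval(A,r)-c['cx'])/c['fx'],(r-c['cy'])/c['fy'],1])
        nw=Rw.T@np.cross(ray(rows[0]),ray(rows[-1])); a=np.cross(nw,M[:,1]); a*=np.sign(a[2])/np.linalg.norm(a)
        out.append(np.degrees(np.arctan2(a@M[:,0],a[2])))
    print('tilt toward tool +x, left/right edges',np.round(out,2)); return out
if __name__=='__main__':
    report(); tilt(); tilt()
E
python3 tilt.py
```

```text
tcp [0.4356 0.2748 0.1784] xyaw -162.12 z [ 0.e+00  1.e-04 -1.e+00] t 8.25
comp [231 142  24  33 383] tcp px [239. 150.]
tilt toward tool +x, left/right edges [13.54 13.18]
comp [231 142  24  33 384] tcp px [239. 150.]
tilt toward tool +x, left/right edges [13.55 13.18]
```

```bash
python3 - <<'E'
from h import *
T,M=pose()
for n in ['wrist','top']:
    p,d,c=snap(n); cv2.imwrite('pics/%s3.png'%n,p[:,:,::-1])
    h=cv2.cvtColor(p,cv2.COLOR_RGB2HSV); mk=(h[...,0]>18)&(h[...,0]<34)&(h[...,1]>130)&(h[...,2]>50)&(d>0)
    v,u=np.nonzero(mk); P=(pts(d,c,u,v)-T)@M*1000; k=np.linalg.norm(P,axis=1)<150; P=P[k]; u=u[k];v=v[k]
    print(n,len(P)); 
    if len(P): print(u.min(),u.max(),v.min(),v.max(),P.min(0),P.max(0))
    np.save('pics/%s3P.npy'%n,np.c_[u,v,P])
E
```

```text
wrist 9828
143 507 222 326 [-20.95407055 -35.85517064 -86.61750348] [ 36.78048213  50.65305547 112.64331755]
top 2
156 156 275 276 [ 32.12146323 -53.18247931 -76.45762085] [ 34.15677838 -52.97511393 -74.95717315]
```

View pics/wrist3.png

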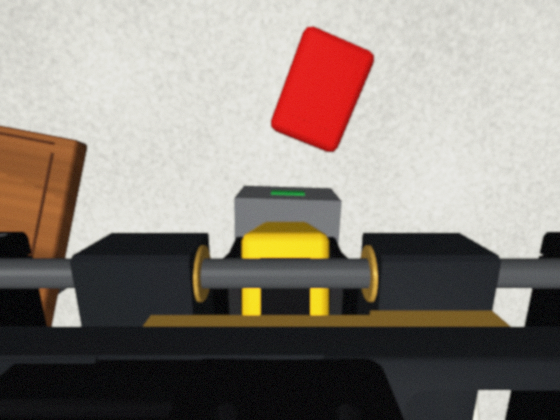

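The wrist view shows the meter's yellow top from (243,235) to (328,315) and a sliver of its robot-facing side above that, at row 228. I'll fit planes to both.

```bash
cat > wt.py <<'E'
from h import *
def wt():
    T,M=pose(); Ps=[]
    for _ in range(3):
        p,d,c=snap('wrist'); v,u=np.mgrid[215:318,236:336]; v=v.ravel();u=u.ravel(); k=d[v,u]>0
        P=(pts(d,c,u[k],v[k])-T)@M*1000; h=cv2.cvtColor(p,cv2.COLOR_RGB2HSV)[v[k],u[k]]; y=(h[:,0]>18)&(h[:,0]<34)&(h[:,1]>130)
        Ps.append(np.c_[P,y])
    P=np.concatenate(Ps); 
    print('yellow z hist',np.histogram(P[P[:,3]>0][:,2],bins=np.arange(-90,120,10)))
    q=P[(abs(P[:,1])<17)&(P[:,2]<-20)&(P[:,2]>-42)][:,:3]
    for _ in range(6):
        A=np.c_[q[:,:2],np.ones(len(q))]; s=np.linalg.lstsq(A,q[:,2],rcond=None)[0]; e=q[:,2]-A@s; q=q[abs(e)<max(1,2*e.std())]
    print('top plane n',len(q),'std',e.std().round(2),'tilt deg',np.degrees(np.arctan(s[:2])).round(2),'z at 0',s[2].round(2),'x range',q[:,0].min().round(1),q[:,0].max().round(1))
    f=P[(abs(P[:,1])<16)&(P[:,3]>0)&(P[:,2]>-20)&(P[:,2]<85)][:,:3]
    for _ in range(5):
        if len(f)<30: break
        A=np.c_[f[:,2],np.ones(len(f))]; s=np.linalg.lstsq(A,f[:,0],rcond=None)[0]; e=f[:,0]-A@s; f=f[abs(e)<max(1,2*e.std())]
        
    if len(f)>30: print('front face n',len(f),'std',e.std().round(2),'tilt',np.degrees(np.arctan(-s[0])).round(2),'x at 0',s[1].round(1),'z range',f[:,2].min(),f[:,2].max())
if __name__=='__main__': wt()
E
python3 wt.py
```

```text
yellow z hist (array([  19,  857,  310,    0,    0, 2667, 7605,  359,  260,  249,  194,
        151,  141,  129,  115,    2,    0,    0,    0,    0]), array([-90, -80, -70, -60, -50, -40, -30, -20, -10,   0,  10,  20,  30,
        40,  50,  60,  70,  80,  90, 100, 110]))
top plane n 11113 std 0.62 tilt deg [15.36  0.03] z at 0 -31.69 x range -5.3 26.6
front face n 1447 std 0.06 tilt 13.53 x at 0 21.1 z range -19.990301189240203 60.416424762497186
```

```bash
python3 - <<'E'
from h import *
T,M=pose(); p,d,c=snap('wrist'); hh=cv2.cvtColor(p,cv2.COLOR_RGB2HSV)
def get(a,b,cc,dd):
    v,u=np.mgrid[b:dd,a:cc]; v=v.ravel();u=u.ravel(); k=d[v,u]>0; v=v[k];u=u[k]; return (pts(d,c,u,v)-T)@M*1000,hh[v,u],u,v
def fit(q,nm):
    for _ in range(6):
        A=np.c_[q[:,:2],np.ones(len(q))]; s=np.linalg.lstsq(A,q[:,2],rcond=None)[0]; e=q[:,2]-A@s; q=q[abs(e)<max(.8,2*e.std())]
    print(nm,len(q),e.std().round(2),np.degrees(np.arctan(s[:2])).round(2),s[2].round(2),q[:,:2].min(0).round(1),q[:,:2].max(0).round(1))
P,h,u,v=get(0,0,230,120); w=(h[:,1]<40)&(P[:,2]>150); fit(P[w],'counter (expect z %.1f)'%(T[2]*1000))
P,h,u,v=get(340,10,540,200); w=(h[:,1]<40)&(P[:,2]>150); fit(P[w],'counter2')
P,h,u,v=get(236,215,336,318); y=(h[:,0]>18)&(h[:,0]<34)&(h[:,1]>130)
for lab,w in [('yellow',y),('dark',~y)]:
    k=w&(abs(P[:,1])<20)&(P[:,2]<-18)&(P[:,2]>-42); fit(P[k],lab)
k=y&(u>280)&(u<292); 
for r in range(218,318,3):
    kk=k&(v==r)
    if kk.any(): print(r,np.median(P[kk],0).round(2),end=' | ')
E
```

```text
counter (expect z 178.2) 23943 0.58 [ 0.   -0.05] 177.26 [  78.3 -280.3] [182.1 -50.1]
counter2 31146 0.57 [-0.02 -0.04] 177.33 [-2.5 50.4] [173.8 266. ]
yellow 2723 0.63 [13.88 -0.15] -31.11 [ -5.7 -17.6] [26.6 17.2]
dark 1288 0.5 [11.21  0.08] -31.94 [ -5.2 -19.4] [ 6.1 20. ]
224 [13.42  0.81 32.36] | 227 [20.27  0.71  3.84] | 230 [ 25.21   0.64 -16.73] | 233 [ 25.78   0.61 -22.61] | 236 [ 25.14   0.61 -24.52] | 239 [ 24.01   0.61 -24.91] | 242 [ 23.     0.6  -25.64] | 245 [ 21.96   0.61 -26.26] | 248 [ 20.65   0.6  -26.14] | 251 [ 19.6    0.6  -26.74] | 254 [ 18.31   0.6  -26.69] | 257 [ 17.62   0.6  -28.13] | 314 [ -4.64  -0.62 -33.  ] | 317 [ 23.69   0.41 -79.3 ] |
```

Request:
carry_out:
  commands:
    - {"tx": 0,"ty": 0,"tz": 3,"twist": 0}
    - {"tx": 0,"ty": 0,"tz": 4,"twist": 0}
    - {"tx": 0,"ty": 0,"tz": 0,"twist": 0}
    - {"tx": 0.5,"ty": 0,"tz": 0,"twist": 0}
    - {"tx": 1,"ty": 0,"tz": 0,"twist": 0}
    - {"tx": 1,"ty": 0,"tz": 0,"twist": 0}
    - {"tx": 0.5,"ty": 0,"tz": 0,"twist": 0}
    - {"tx": 0,"ty": 0,"tz": 0,"twist": 0}
  grip_force: 10

```text
time_s: 9.45
tcp_pos: [0.4327, 0.2739, 0.1714]
tcp_rot: [-0.155, 0.988, 0.0, 0.0]
contact_force: [1.3, 1.0, -2.8]
width: 0.411
finger_force: 10.0
```

Request:
carry_out:
  commands:
    - {"tx": 0,"ty": 0,"tz": 0,"twist": 0}
    - {"tx": 0,"ty": 0,"tz": 0,"twist": 0}
    - {"tx": 0,"ty": 0,"tz": 0,"twist": 0}
    - {"tx": 0,"ty": 0,"tz": -1,"twist": 0}
    - {"tx": 0,"ty": 0,"tz": -3,"twist": 0}
    - {"tx": 0,"ty": 0,"tz": -3,"twist": 0}
    - {"tx": 0,"ty": 0,"tz": 0,"twist": 0}
    - {"tx": 0,"ty": 0,"tz": 0,"twist": 0}
  grip_force: 50

```text
time_s: 10.25
tcp_pos: [0.4325, 0.2738, 0.1783]
tcp_rot: [-0.155, 0.988, -0.0, -0.0]
contact_force: [-0.0, -0.7, -2.2]
width: 0.409
finger_force: 50.0
```

```bash
python3 wt.py | grep -v hist; python3 tilt.py
```

```text
133,    1,  120,    0,    0,    0,    0,    0,    0]), array([-90, -80, -70, -60, -50, -40, -30, -20, -10,   0,  10,  20,  30,
        40,  50,  60,  70,  80,  90, 100, 110]))
top plane n 11223 std 0.62 tilt deg [16.54 -0.14] z at 0 -31.64 x range -5.3 26.6
front face n 813 std 0.05 tilt 14.74 x at 0 21.0 z range -19.983187479798914 43.399941236421995
tcp [0.4326 0.2737 0.1781] xyaw -162.12 z [-4.e-04 -3.e-04 -1.e+00] t 10.4
comp [230 143  24  32 386] tcp px [238. 151.]
tilt toward tool +x, left/right edges [14.56 15.28]
comp [230 143  24  32 386] tcp px [238. 151.]
tilt toward tool +x, left/right edges [14.56 15.28]
```

Tilt is now about 14.8°. Lift, turn to the board's yaw (twist +11), and go over to the tag.

Request:
carry_out:
  commands:
    - {"tx": 0,"ty": 0,"tz": -6,"twist": 0}
    - {"tx": 0,"ty": 0,"tz": -16,"twist": 0}
    - {"tx": 0,"ty": 0,"tz": -18,"twist": 0}
    - {"tx": 0,"ty": 0,"tz": -18,"twist": 0}
    - {"tx": 0,"ty": 0,"tz": -18,"twist": 2.5}
    - {"tx": 0,"ty": 0,"tz": -18,"twist": 3.5}
    - {"tx": 0,"ty": 0,"tz": -15,"twist": 3}
    - {"tx": 0,"ty": 0,"tz": -8,"twist": 2}

```text
time_s: 11.3
tcp_pos: [0.4331, 0.2741, 0.2972]
tcp_rot: [-0.059, 0.998, 0.001, 0.001]
contact_force: [-0.1, 0.2, -3.3]
width: 0.411
finger_force: 50.0
```

Request:
carry_out:
  commands:
    - {"tx": 0.5,"ty": -7,"tz": 0,"twist": 0}
    - {"tx": 1,"ty": -14,"tz": 0,"twist": 0}
    - {"tx": 1.5,"ty": -20,"tz": 0,"twist": 0}
    - {"tx": 1.5,"ty": -20,"tz": 0,"twist": 0}
    - {"tx": 1.5,"ty": -20,"tz": 0,"twist": 0}
    - {"tx": 1.5,"ty": -20,"tz": 0,"twist": 0}
    - {"tx": 1.5,"ty": -20,"tz": 0,"twist": 0}
    - {"tx": 1.5,"ty": -20,"tz": 0,"twist": 0}

```text
time_s: 12.1
tcp_pos: [0.4387, 0.1303, 0.2945]
tcp_rot: [-0.06, 0.998, -0.0, -0.001]
contact_force: [-0.2, -0.0, -2.2]
width: 0.408
finger_force: 50.0
```

Request:
carry_out:
  commands:
    - {"tx": 1.5,"ty": -20,"tz": 0,"twist": 0}
    - {"tx": 1.5,"ty": -20,"tz": 0,"twist": 0}
    - {"tx": 1.5,"ty": -20,"tz": 0,"twist": 0}
    - {"tx": 1.5,"ty": -20,"tz": 0,"twist": 0}
    - {"tx": 1.5,"ty": -20,"tz": 0,"twist": 0}
    - {"tx": 1.5,"ty": -18,"tz": 0,"twist": 0}
    - {"tx": 0.5,"ty": -11,"tz": 0,"twist": 0}
    - {"tx": 0,"ty": -5,"tz": 0,"twist": 0}

```text
time_s: 12.9
tcp_pos: [0.4454, -0.0031, 0.2949]
tcp_rot: [-0.059, 0.998, 0.0, -0.0]
contact_force: [0.0, -0.3, -2.1]
width: 0.413
finger_force: 50.0
```

```bash
python3 - <<'E'
from h import *
from tilt import tilt
from wt import wt
report([.4459,-.0014,.2951]); tilt(save='pics/s4.png'); wt()
p,d,c=snap('wrist'); cv2.imwrite('pics/w4.png',p[:,:,::-1]); np.savez('pics/w4.npz',p=p,d=d,E=c['extrinsics'],K=[c['fx'],c['fy'],c['cx'],c['cy']])
s=cv2.imread('pics/s4.png')[90:270,190:350]; w=cv2.imread('pics/w4.png')[:,0:560]
cv2.imwrite('pics/m4.png',np.hstack([cv2.resize(s,(400,450),interpolation=cv2.INTER_CUBIC),cv2.resize(w,(400,450))]))
E
```

```text
tcp [ 0.4454 -0.0031  0.2949] xyaw -173.2 z [-6.e-04  2.e-04 -1.e+00] t 12.9
tool delta mm [-0.7  1.7 -0.2]
comp [233 139  30  39 562] tcp px [243. 147.]
tilt toward tool +x, left/right edges [14.74 15.  ]
yellow z hist (array([   9,  848,  132,    0,    0, 2634, 7706,  267,  227,  120,  176,
        136,    0,  123,    0,    0,    0,    0,    0,    0]), array([-90, -80, -70, -60, -50, -40, -30, -20, -10,   0,  10,  20,  30,
        40,  50,  60,  70,  80,  90, 100, 110]))
top plane n 11195 std 0.63 tilt deg [16.5  -0.43] z at 0 -31.71 x range -5.5 26.8
front face n 841 std 0.14 tilt 14.73 x at 0 20.9 z range -19.989487804433004 44.61013794006761
```

View pics/m4.png

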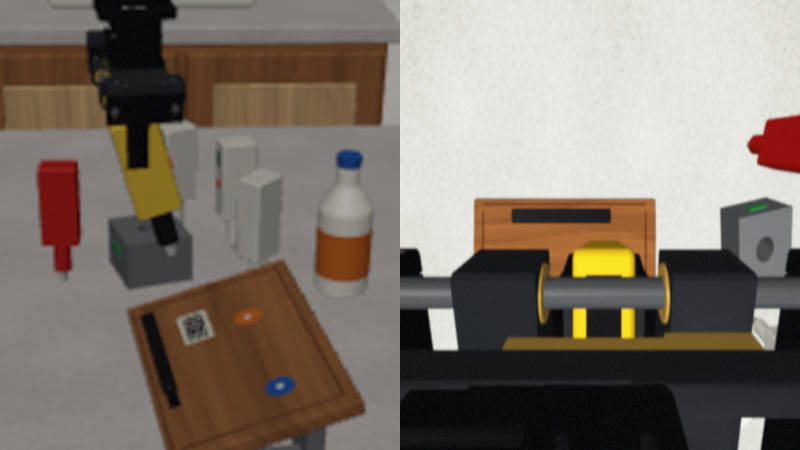

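The montage's left half (side view) shows the meter tilted above the board, with its nose at (173,253), the tag at (195,326) and the orange dot at (247,316). The right half (wrist view) shows the board ahead. I'll check the predicted pixels against the seen ones.

```bash
cat > chk.py <<'E'
from h import *
th=np.radians(14.8); off=-4.4
NT=np.array([off-134.4*np.sin(th),0,134.4*np.cos(th)])/1000
TAG=np.array([.5100,.0063,.0685]); OR=np.array([.5682,-.0010,.0837])
n=np.array([-.2554,-.0309,.9663])
def seen(c,p,guess,f,w=14):
    x,y=guess.round().astype(int); y0,x0=max(y-w,0),max(x-w,0); h=cv2.cvtColor(p,cv2.COLOR_RGB2HSV)[y0:y+w,x0:x+w].astype(int)
    mk=f(h[...,0],h[...,1],h[...,2]).astype(np.uint8); mk=cv2.morphologyEx(mk,cv2.MORPH_CLOSE,np.ones((5,5)))
    cs=max(cv2.findContours(mk,0,1)[0],key=cv2.contourArea); (a,b),wh,_=cv2.minAreaRect(cs); return np.array([a+x0,b+y0]),wh
if __name__=='__main__':
    T,M=pose(); nose=T+M@NT; a=-(M@NT-M@np.array([off,0,0])/1000); a/=np.linalg.norm(a)
    t=((TAG-nose)@n)/(-a@n); print('nose',nose.round(4),'axis',a.round(3),'dist',t.round(4),'ray hit - tag mm',((nose-a*t-TAG)*1000).round(1))
    for nm in ['side','top']:
        p,d,c=snap(nm); cv2.imwrite('pics/%s5.png'%nm,p[:,:,::-1])
        print(nm,'nose pred',proj(c,nose).round(1),'barrel end',proj(c,nose+a*.016).round(1))
        for k,X,f in [('tag',TAG,lambda h,s,v:s<90),('orange',OR,lambda h,s,v:(h<14)&(s>190))]:
            try: print(k,'pred',proj(c,X).round(1),'seen',seen(c,p,proj(c,X),f))
            except Exception as e: print(k,'none')
E
python3 chk.py; python3 - <<'E'
import cv2
s=cv2.imread('pics/side5.png')[165:235,220:300]; t=cv2.imread('pics/top5.png')[190:260,225:305]
cv2.imwrite('pics/m5.png',cv2.hconcat([cv2.resize(x,(400,350),interpolation=cv2.INTER_CUBIC) for x in (s,t)]))
E
```

```text
nose [0.4842 0.004  0.1652] axis [-0.253 -0.031  0.967] dist 0.1001 ray hit - tag mm [-0.5  0.8 -0.1]
side nose pred [257.9 190.5] barrel end [256.4 185.5]
tag pred [267.1 220.5] seen (array([267.75000191, 220.24999905]), (11.700427055358887, 12.649109840393066))
orange pred [287.8 216.5] seen (array([288.5, 216.5]), (5.0, 9.0))
top nose pred [262.4 248.3] barrel end [262.5 249.7]
tag none
orange pred [265.5 215.5] seen (array([265.5, 211.5]), (5.0, 11.0))
```

View pics/m5.png

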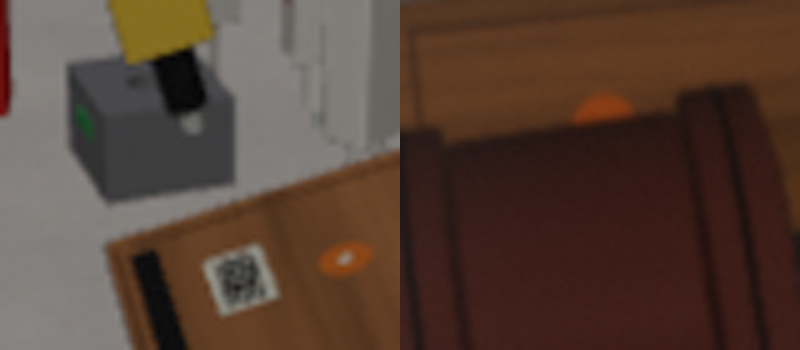

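The left crop shows the nose end at (193,132), i.e. side pixel (258.6,191.4). The prediction was (257.9,190.5), and the tag and dot carry the same +0.7 px bias, so the model agrees to under 1 mm. The aim is within 1 mm at 100 mm; hold for over a second.

Request:
carry_out:
  commands:
    - {"tx": 0,"ty": 0,"tz": 0,"twist": 0}
    - {"tx": 0,"ty": 0,"tz": 0,"twist": 0}
    - {"tx": 0,"ty": 0,"tz": 0,"twist": 0}
    - {"tx": 0,"ty": 0,"tz": 0,"twist": 0}
    - {"tx": 0,"ty": 0,"tz": 0,"twist": 0}
    - {"tx": 0,"ty": 0,"tz": 0,"twist": 0}
    - {"tx": 0,"ty": 0,"tz": 0,"twist": 0}
    - {"tx": 0,"ty": 0,"tz": 0,"twist": 0}

```text
time_s: 14.05
tcp_pos: [0.4458, -0.0015, 0.2953]
tcp_rot: [-0.06, 0.998, -0.0, 0.0]
contact_force: [1.4, 0.3, -2.4]
width: 0.409
finger_force: 50.0
```

Request:
carry_out:
  commands:
    - {"tx": 0,"ty": 0,"tz": 0,"twist": 0}
    - {"tx": 0,"ty": 0,"tz": 0,"twist": 0}
    - {"tx": 0,"ty": 0,"tz": 0,"twist": 0}
    - {"tx": 0,"ty": 0,"tz": 0,"twist": 0}
    - {"tx": 0,"ty": 0,"tz": 0,"twist": 0}
    - {"tx": 0,"ty": 0,"tz": 0,"twist": 0}
    - {"tx": 0,"ty": 0,"tz": 0,"twist": 0}
    - {"tx": 0,"ty": 0,"tz": 0,"twist": 0}

```text
time_s: 14.85
tcp_pos: [0.4458, -0.0015, 0.2953]
tcp_rot: [-0.06, 0.998, -0.0, -0.0]
contact_force: [-0.1, -0.7, -2.1]
width: 0.412
finger_force: 50.0
```

```bash
python3 - <<'E'
from chk import *
T,M=pose(); off_t=M@NT
print('F',ctrl.read_state()['contact_force'],'t',ctrl.read_state()['time_s'])
for h in (.03,.01,0): report(OR+n*h-off_t)
print('axis approach per mm in tool',(M.T@-n).round(3))
E
```

```text
F [-0.12999884 -0.74590626 -2.09330703] t 14.85
tcp [ 0.4458 -0.0015  0.2953] xyaw -173.12 z [-0.e+00 -1.e-04 -1.e+00] t 14.85
tool delta mm [-75.1 -14.1  52.6]
tcp [ 0.4458 -0.0015  0.2953] xyaw -173.12 z [-0.e+00 -1.e-04 -1.e+00] t 14.85
tool delta mm [-80.2 -14.1  72. ]
tcp [ 0.4458 -0.0015  0.2953] xyaw -173.12 z [-0.e+00 -1.e-04 -1.e+00] t 14.85
tool delta mm [-82.8 -14.1  81.6]
axis approach per mm in tool [-0.257  0.     0.966]
```

Move to 30 mm off the orange dot, then re-check in the side view.

Request:
carry_out:
  commands:
    - {"tx": -5,"ty": -1,"tz": 3,"twist": 0}
    - {"tx": -11,"ty": -2,"tz": 8,"twist": 0}
    - {"tx": -13,"ty": -2.5,"tz": 9,"twist": 0}
    - {"tx": -13,"ty": -2.5,"tz": 9.6,"twist": 0}
    - {"tx": -13,"ty": -2.5,"tz": 9,"twist": 0}
    - {"tx": -11,"ty": -2,"tz": 8,"twist": 0}
    - {"tx": -7,"ty": -1.2,"tz": 5,"twist": 0}
    - {"tx": -2.2,"ty": -0.5,"tz": 1,"twist": 0}

```text
time_s: 15.65
tcp_pos: [0.5225, -0.0067, 0.2418]
tcp_rot: [-0.06, 0.998, -0.0, -0.001]
contact_force: [0.6, -0.1, -1.8]
width: 0.409
finger_force: 50.0
```

Request:
carry_out:
  commands:
    - {"tx": 0,"ty": 0,"tz": 0,"twist": 0}
    - {"tx": 0,"ty": 0,"tz": 0,"twist": 0}
    - {"tx": -1,"ty": 0,"tz": 3.9,"twist": 0}
    - {"tx": -1,"ty": 0,"tz": 3.9,"twist": 0}
    - {"tx": -1,"ty": 0,"tz": 3.9,"twist": 0}
    - {"tx": -1,"ty": 0,"tz": 3.9,"twist": 0}
    - {"tx": -1.1,"ty": 0,"tz": 3.7,"twist": 0}
    - {"tx": 0,"ty": 0,"tz": 0,"twist": 0}

```text
time_s: 16.45
tcp_pos: [0.5271, -0.006, 0.2227]
tcp_rot: [-0.06, 0.998, -0.0, -0.0]
contact_force: [1.1, -1.0, -1.6]
width: 0.409
finger_force: 50.0
```

```bash
sed -i "s/'side','top'/'side'/" chk.py; python3 chk.py; python3 - <<'E'
import cv2
from chk import *
T,M=pose(); report(OR-M@NT); print(ctrl.read_state()['contact_force'])
s=cv2.imread('pics/side5.png')[185:235,250:310]
cv2.imwrite('pics/m6.png',cv2.resize(s,(720,600),interpolation=cv2.INTER_CUBIC))
from tilt import tilt; tilt()
E
```

```text
nose [ 0.5654 -0.0014  0.0927] axis [-0.253 -0.03   0.967] dist 0.0095 ray hit - tag mm [57.8 -7.4 15. ]
side nose pred [286.9 213.8] barrel end [285.7 209.1]
tag pred [267.1 220.5] seen (array([267.75000191, 220.24999905]), (11.700427055358887, 12.649109840393066))
orange pred [287.8 216.5] seen (array([288.5, 216.5]), (5.0, 9.0))
tcp [ 0.5271 -0.006   0.223 ] xyaw -173.12 z [-7.e-04 -3.e-04 -1.e+00] t 16.5
tool delta mm [-2.8  0.1  9.4]
[-0.09109055  0.6075702  -1.55896221]
comp [265 163  28  39 503] tcp px [274. 172.]
tilt toward tool +x, left/right edges [14.68 14.61]
```

View pics/m6.png

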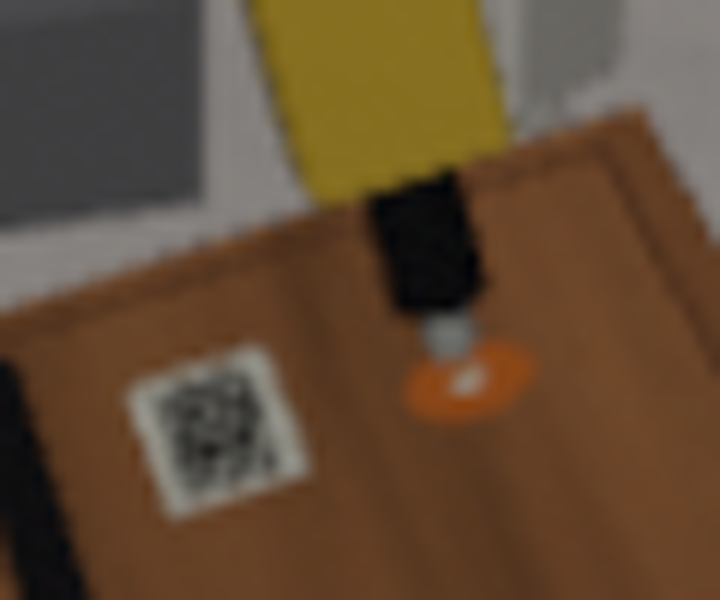

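Nose at (450,350) and dot centre at (467,380) in the crop: on line, perhaps 1 mm short toward the board's rise. Take a force baseline, then push in.

```bash
cat > force.py <<'E'
from chk import *
F=[];P=[]
for _ in range(20):
    viewer.camera('side'); s=ctrl.read_state(); F.append(s['contact_force']); P.append(s['tcp_pos'])
F=np.array(F); T,M=pose()
print('F mean',F.mean(0).round(2),'sem',(F.std(0)/np.sqrt(20)).round(2),'along n',(F@n).mean().round(2),'tcp',np.mean(P,0).round(4),'remaining to touch mm',(M.T@(OR-M@NT-np.mean(P,0))*1000).round(1),'t',s['time_s'])
E
python3 force.py
```

```text
F mean [ 0.12  0.04 -1.85] sem [0.11 0.12 0.1 ] along n -1.82 tcp [ 0.5273 -0.006   0.2234] remaining to touch mm [-2.5  0.1  9.8] t 17.55
```

Request:
carry_out:
  commands:
    - {"tx": -1,"ty": 0,"tz": 2,"twist": 0}
    - {"tx": -1,"ty": 0,"tz": 2,"twist": 0}
    - {"tx": -0.5,"ty": 0,"tz": 2,"twist": 0}
    - {"tx": -0.5,"ty": 0,"tz": 2,"twist": 0}
    - {"tx": -0.5,"ty": 0,"tz": 2,"twist": 0}
    - {"tx": -0.5,"ty": 0,"tz": 2,"twist": 0}
    - {"tx": -0.3,"ty": 0,"tz": 1.5,"twist": 0}
    - {"tx": 0,"ty": 0,"tz": 0,"twist": 0}

```text
time_s: 18.35
tcp_pos: [0.5316, -0.0055, 0.2098]
tcp_rot: [-0.06, 0.998, -0.0, 0.0]
contact_force: [-0.4, -0.2, -0.0]
width: 0.411
finger_force: 50.0
```

```bash
python3 force.py
```

```text
F mean [-0.6  -0.06  0.19] sem [0.12 0.11 0.11] along n 0.34 tcp [ 0.5315 -0.0055  0.2099] remaining to touch mm [ 1.8  0.1 -3.7] t 19.35
```

The force (4.2 mm) and the position (4.0 mm) agree; 2.9 mm more to half-way.

Request:
carry_out:
  commands:
    - {"tx": -0.2,"ty": 0,"tz": 0.8,"twist": 0}
    - {"tx": -0.3,"ty": 0,"tz": 1,"twist": 0}
    - {"tx": -0.2,"ty": 0,"tz": 1,"twist": 0}
    - {"tx": 0,"ty": 0,"tz": 0,"twist": 0}
    - {"tx": 0,"ty": 0,"tz": 0,"twist": 0}
    - {"tx": 0,"ty": 0,"tz": 0,"twist": 0}
    - {"tx": 0,"ty": 0,"tz": 0,"twist": 0}
    - {"tx": 0,"ty": 0,"tz": 0,"twist": 0}

```text
time_s: 20.15
tcp_pos: [0.5322, -0.0054, 0.2071]
tcp_rot: [-0.06, 0.998, -0.0, 0.0]
contact_force: [0.2, 0.4, 2.4]
width: 0.407
finger_force: 50.0
```

```bash
python3 force.py; python3 - <<'E'
from h import *
from tilt import tilt
from wt import wt
tilt(save='pics/s7.png'); wt()
s=cv2.imread('pics/s7.png')[175:235,250:322]
cv2.imwrite('pics/m7.png',cv2.resize(s,(720,600),interpolation=cv2.INTER_CUBIC))
E
```

```text
F mean [-0.59 -0.29  1.11] sem [0.12 0.11 0.09] along n 1.24 tcp [ 0.5322 -0.0054  0.2071] remaining to touch mm [ 2.5  0.1 -6.6] t 21.15
comp [267 168  27  39 500] tcp px [276. 178.]
tilt toward tool +x, left/right edges [14.99 14.52]
yellow z hist (array([  15,  859,  120,    0,    0, 2577, 7813,  248,  218,  156,  147,
        139,    0,  124,    0,    0,    0,    0,    0,    0]), array([-90, -80, -70, -60, -50, -40, -30, -20, -10,   0,  10,  20,  30,
        40,  50,  60,  70,  80,  90, 100, 110]))
top plane n 11261 std 0.62 tilt deg [16.47 -0.19] z at 0 -31.69 x range -5.2 26.8
front face n 831 std 0.06 tilt 14.75 x at 0 21.1 z range -19.99127130183411 43.78201844408419
```

View pics/m7.png

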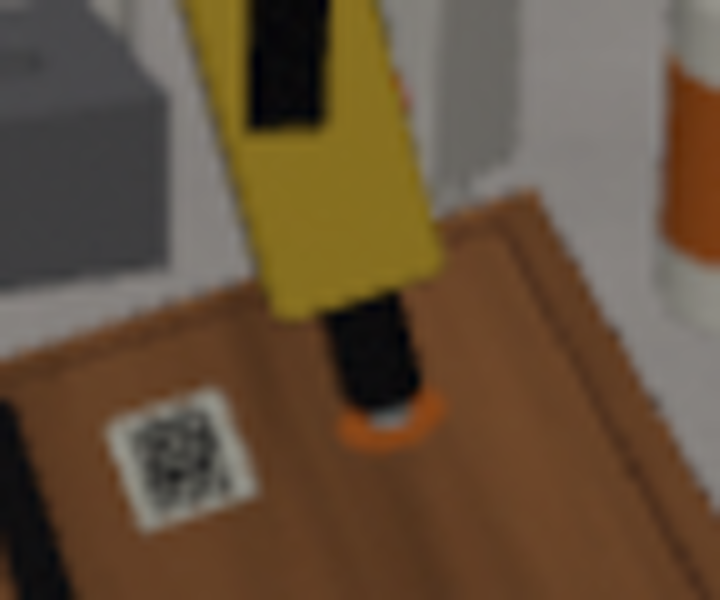

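The nose sits on the middle of the orange dot at (390,415), square and about half in (force says 6.7 mm, position about 7 mm). The grip is steady, so I'm handing in.

```bash
python3 -c "
from h import *
print(ctrl.hand_in())"
```

```text
the job is handed in; nothing more can be done
None
```

I handed the job in at about 21 s: the meter was aimed at the middle of the barcode from 10 cm for over a second, and it is now held square on the orange dot with its spring nose about half-way in; the hand-in gave back no verdict.

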